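# Colour comparison: set the sample vial and hold the backing flap at its balance point

## Robot

A 6-joint arm with a two-finger parallel gripper is mounted at the origin on a cart in front of the work surface, level with it; the furniture and walls round the work are solid. World frame = base frame: x ahead of the robot, y to its left, z up, the work surface at z = 0. Lengths are in mm, angles in rad, forces in N, time in s.
With the tool pointing down it reaches from about 275 to 750 mm from the base axis. Payload 10.2 kg.
Tool frame: the origin (TCP) lies at the centre of the arm's flange, where the gripper is bolted on; the fingertips stand 173 mm ahead of it and the grasp point (between the pads) lies 155 mm ahead of it; z points along the fingers, y is the line along which they close (so a half turn about z gives the same grasp; the last joint's range is limited). The gripper opens to 85 mm and grips with 20 to 120 N. Pads are 22 mm wide; open, the fingers measure 114 mm over their backs; the gripper's body (76 mm by 85 mm) begins 54 mm behind the grasp point. The pads swing forward as they close: fully open they stand 13 mm farther back than shut.
Start: joints at [-1.369, 0.313, 1.498, -0, 1.331, -0.223], TCP at [216.361, -478.352, 404.694] pointing down, gripper open.
Joint ranges: [-2.94, 2.94], [-0.97, 2.17], [0.19, 2.56], [-1.23, 4.37], [0.02, 3.11], [-2.88, 2.88]. Speed limits (rad/s): [2.39, 2.39, 3.01, 3.14, 3.14, 3.14].

## Interface

Orientations are given as a unit quaternion [w, x, y, z].
In Python, from rig import status, capture, camera_info, ticket gives the robot as it stands.
- The arm moves only by the shell command python3 -m crank 'ROWS' [FORCE]. ROWS is JSON, a list of rows, each a list of 7 numbers: the shift along the tool's x, y, z as a fraction of full scale, then the turn, a rotation vector about the tool's x, y, z as a fraction of full scale, then the closure, from 0 (fully open) to 1 (shut). A call has 1 to 12 rows; each row is the pose to reach, as a shift and turn from the pose commanded when the call began, along the tool's axes at that moment; what a row does not reach only later rows make up. Full scale, the value 1, is 0.1 m for a shift and 45 degrees for a turn. A row lasts 1/10 s, in which the tool goes at most 50 mm and 8.59 degrees, less where a joint would pass 70% of its speed; a pose out of reach is approached as far as the arm can. A call with a number of a shift or a turn outside -1 to 1 is refused whole. A call with a gripper value outside its range is refused whole. The fingers move at their own pace and stop on an object; FORCE is the grip in N (left out, the last holds). Time passes only in rows, so rows that repeat a pose let the fingers close. It gives the time, the measured TCP pose, the force, the opening and the grip force at its end, in the units of the state.
- status.sense(): the state, without advancing time (a new reading comes with each control period).
- capture(name): name is "scene" or "top" or "wrist"; returns (picture, depth): 384x512x3 uint8, red, green, blue; 384x512 float32, mm along the optical axis (not along the pixel's ray), 0 where there is no reading.
- camera_info(name): a dict with "K" (3x3 intrinsics, pixels), "camera_from_world" (4x4, takes a point from world to camera coordinates). Camera axes: x right, y up, looking along -z (the intrinsics and any distortion apply to the point x, -y, -z); pixel columns grow to the right and rows downward; lengths in mm; the calibration is good to about 2 mm. A picture is of the moment at which its call begins: read the wrist's pose just before it. camera_info takes no time and is no camera call; for the wrist camera it gives the pose at the moment of the call.
- ticket.finish_job(): hands the job in; it is judged then, once.
The state is a dict: "time_s": time; "joints": joint angles; "dq": joint speeds; "tau": joint torques, N m; "eef_pos": TCP position; "ee_rot": TCP orientation; "force": force on the tool from outside, world axes, zero at the start; "wrist_torque": the same for the moment, N m; "grip_width": opening from 0.0 (shut) to 1.0 (fully open); "grip_force": force on a finger pad.
Only numpy, scipy, OpenCV 4.12 (cv2) and the standard library are available. Lean on these libraries where they do the work, as an engineer would, in place of code of your own. Each camera call takes 0.05 s, during which the arm holds its last target. There are 200 camera calls.

## Task

Stand the yellow sample vial upright on the black line of the grey comparison stand, midway between the pink and the cyan reference vials, and let go of it. Then take the red handle of the white backing flap, swing the flap up gently to its balance point, where it stands upright behind the vials and would fall neither way, and finish while still gripping the handle and holding the flap there; leave the reference vials and the other things on the bench where they are, and do not let the flap fall or touch the vials.

Things in the scene. Friction and masses are not known exactly. Their poses are not given: they have to be found in the camera images.
- stand: grey comparison stand, fixed; plate 190 x 190 x 8 mm. Origin on the bench straight below the flap's hinge axis; x points away from the robot, y along the hinge. Plate from x = -90 to +100 mm. A black line on its top along y at x = -58 mm (robot's side) carries the reference vials. Two posts behind the hinge (x = 75 mm) carry the flap at rest
- hinge (a point): middle of the flap's hinge axis, 34 mm above the bench, straight above the stand's origin; the axis runs along the stand's y
- flap (a joint): white backing flap, 84 x 164 x 5 mm, free hinge that does not stay by itself (0.22 kg with handle). 0 = leaning back, away from the robot, on its posts, 0.371 rad above level; grows as it swings up toward the robot; 1.20 = upright, the balance point; beyond that it falls toward the vials; stop at 2.4
- handle (a point): red round grip bar of the flap, 12 mm thick, 70 mm long along the stand's y, on an 8 mm wire bail 98 mm wide. This point is the bar's centre, in the flap's plane, 145 mm from the hinge axis and 55 mm past the flap's edge. It may turn between the fingers. At rest 87 mm above the bench and 135 mm behind the hinge; 179 mm above the bench with the flap upright.
- vial_yellow: yellow sample vial with a white cap, 24 mm thick, 65 mm high, loose on the bench to the right of the stand; glass up to 52 mm. Origin at the centre of its underside
- vial_pink: pink reference vial with a blue cap, same size, loose, on the stand's black line; origin at the centre of its underside
- vial_cyan: cyan reference vial with a black cap, same size, loose, on the stand's black line 100 mm from the pink one (either may be left); origin at the centre of its underside
- white_bottle: white dosing bottle, 42 mm thick, 86 mm high, bystander; origin at the centre of its underside
- refracto: black hand refractometer lying on the bench, 31 x 149 x 31 mm, bystander; origin under its middle
- tape: roll of black tape lying on the bench behind and to the right of the stand, 62 mm across, 19 mm high, bystander; origin at the centre of its underside

How it is judged:
By the outcome, as a careful person would: the job done as asked, in the order asked, and still so for the second after the job is handed in, while the arm keeps its last pose, push and grip.
It also fails if it takes over 54 s, if anything falls off the work surface, if the arm or the gripper's body presses on something with over 40 N, if the wrist force passes 120 N, or if a joint passes its speed limit or range.

## Working session

There is one attempt and no reset: what is moved stays moved. The work goes in short steps, Python scripts to look and compute and a shell command to move; the robot and the scene stay as the last step left them, time stands still between calls to the robot, and variables do not carry over. Pictures are saved under pics/ and viewed, at most 10 in all, crops included, and the job is handed in when it is done.

```bash
mkdir -p pics; cat > h.py <<'E'
import numpy as np, cv2
from rig import status, capture, camera_info
def shot(n,f):
    p,d=capture(n); cv2.imwrite(f'pics/{f}.png',p[:,:,::-1]); 
    i=camera_info(n); np.savez(f'pics/{f}.npz',p=p,d=d,K=i['K'],T=i['camera_from_world']); return p,d
def cloud(f):
    z=np.load(f'pics/{f}.npz'); d=z['d'];K=z['K'];T=z['T']
    v,u=np.mgrid[:d.shape[0],:d.shape[1]]
    x=(u-K[0,2])/K[0,0]*d; y=(v-K[1,2])/K[1,1]*d
    c=np.stack([x,-y,-d,np.ones_like(d)],-1)
    w=c@np.linalg.inv(T).T
    w=w[...,:3]; w[d==0]=np.nan
    return z['p'],w
E
python3 - <<'E'
from h import *
print(status.sense())
print({k:v for k,v in camera_info('top').items()})
a,_=shot('top','top1');b,_=shot('scene','sc1')
E
```

```text
{'time_s': 0.0, 'joints': array([-1.36940075e+00,  3.13446755e-01,  1.49842581e+00, -1.15903704e-05,
        1.33101199e+00, -2.23417214e-01]), 'dq': array([-0.00012782,  0.00057708, -0.00108367, -0.00215249,  0.00055663,
       -0.0005461 ]), 'tau': array([ 1.85605390e-04, -4.12263465e+01, -2.59744066e+01, -1.75992504e-04,
        4.13195041e-03, -5.59786798e-06]), 'eef_pos': array([ 216.35098267, -478.30726068,  404.14084047]), 'ee_rot': array([-6.45969920e-04,  9.77525952e-01,  2.10814127e-01,  1.48411468e-06]), 'force': array([0.47167127, 0.00567473, 0.24642373]), 'wrist_torque': array([-0.01020041, -0.02941278,  0.04282935]), 'grip_force': 0.0, 'grip_width': 1.0019385183418787}
{'K': array([[442.43775949,   0.        , 257.54470445],
       [  0.        , 442.43775949, 191.19792614],
       [  0.        ,   0.        ,   1.        ]]), 'camera_from_world': array([[ 6.78103199e-03, -9.99935619e-01,  9.09809556e-03,
         7.55385154e-02],
       [ 9.80288762e-01,  8.44378230e-03,  1.97389576e-01,
        -5.67096116e+02],
       [-1.97453690e-01,  7.58025581e-03,  9.80282908e-01,
        -1.53020914e+03],
       [ 0.00000000e+00,  0.00000000e+00,  0.00000000e+00,
         1.00000000e+00]])}
```

View pics/top1.png

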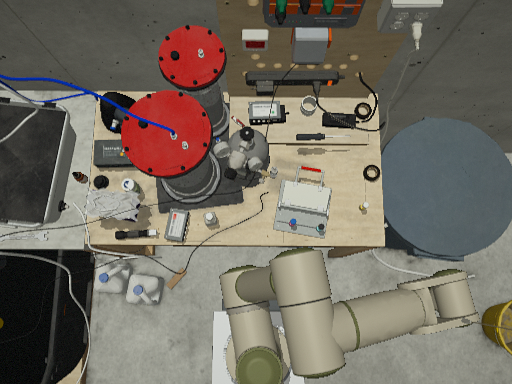

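View pics/sc1.png

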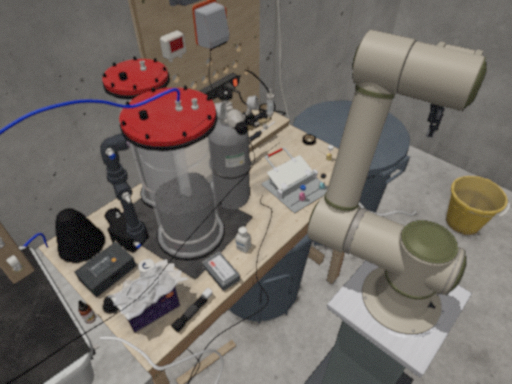

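The top view shows the stand at about (303,207), the flap's red handle at (311,168), the pink and cyan caps near (293,222) and (320,228), the yellow vial at (364,206) and the tape at (372,172). I'll measure these roughly first, then refine with the wrist camera.

```bash
python3 - <<'E'
from h import *
p,w=cloud('top1')
for n,(u,v) in dict(handle=(311,168),pink=(293,222),cyan=(320,229),yel=(364,205),tape=(372,172),stL=(275,230),stR=(325,236),flap=(305,197)).items():
    print(n,p[v,u],np.round(w[v,u]))
# red handle pixels
P=p.astype(int); m=(P[...,0]>130)&(P[...,1]<70)&(P[...,2]<70)
m[:, :280]=0;m[:150]=0;m[190:]=0;m[:,340:]=0
q=w[m];print(m.sum(),np.round(np.nanmean(q,0),1)); 
c=cv2.resize(cv2.imread('pics/top1.png')[150:250,260:390],None,fx=6,fy=6,interpolation=cv2.INTER_CUBIC);cv2.imwrite('pics/c1.png',c)
i=camera_info('wrist');print(i['K']);print(np.round(np.linalg.inv(i['camera_from_world']),3))
from scipy.spatial.transform import Rotation as R
s=status.sense();r=R.from_quat(np.roll(s['ee_rot'],-1));print(np.round(r.as_matrix(),3))
E
```

```text
handle [187   0   0] [ 644. -183.   99.]
pink [ 35 103 176] [ 455. -120.   72.]
cyan [50 77 76] [ 431. -215.   69.]
yel [215 218 211] [ 518. -374.   67.]
tape [193 181 150] [ 656. -426.   -0.]
stL [201 189 155] [435. -61.  -9.]
stR [201 187 153] [ 414. -243.   -2.]
flap [204 207 193] [ 549. -166.   50.]
47 [ 643.1 -184.2   90.2]
[[297.89738334   0.         251.58647392]
 [  0.         297.89738334 182.35641623]
 [  0.           0.           1.        ]]
[[ 4.13000e-01  8.67000e-01  2.81000e-01  2.86958e+02]
 [-9.11000e-01  3.93000e-01  1.25000e-01 -4.45243e+02]
 [-2.00000e-03 -3.07000e-01  9.52000e-01  3.72453e+02]
 [ 0.00000e+00  0.00000e+00  0.00000e+00  1.00000e+00]]
[[ 0.911  0.412 -0.   ]
 [ 0.412 -0.911  0.001]
 [ 0.    -0.001 -1.   ]]
```

View pics/c1.png

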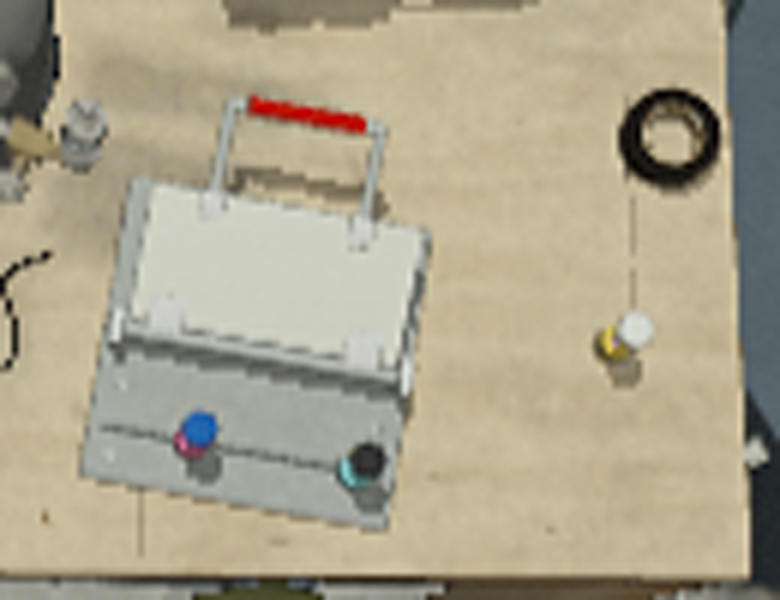

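The crop shows the stand turned about -14°, with pink at crop (198,430), cyan at (362,462), the red bar from (250,105) to (365,125), and yellow at (620,335). Keeping the tool pointing down, with the fingers closing along the stand's x, suits the vial and the bar, so I'll go above the vial.

```bash
cat >> h.py <<'E'
from scipy.spatial.transform import Rotation as R
def go(g,yaw=None,off=155):
    """shift/turn fractions to bring grasp point to g with tool down, tool y at angle yaw(deg)"""
    s=status.sense(); r=R.from_quat(np.roll(s['ee_rot'],-1)); M=r.as_matrix()
    t=M.copy()
    if yaw is not None:
        a=np.radians(yaw); y=np.array([np.cos(a),np.sin(a),0]); z=np.array([0,0,-1.]); t=np.stack([np.cross(y,z),y,z],1)
    tcp=np.array(g)-off*t[:,2]
    print('shift',np.round(M.T@(tcp-s['eef_pos'])/100,3),'turn',np.round((R.from_matrix(M.T@t)).as_rotvec(degrees=True)/45,3),
      't',round(s['time_s'],2),'tcp',np.round(s['eef_pos'],1),'F',np.round(s['force'],1),'grip',round(s['grip_force'],1),round(85*s['grip_width'],1))
E
python3 -m crank '[[0.25,0,0,0,0,0,0],[0.6,0,0,0,0,0,0],[1,0,0,0,0,0,0],[1,0,0,0,0,0,0]]' >/dev/null
python3 -m crank '[[0.4,0,0,0,0,-0.15,0],[0.8,0,0,0,0,-0.33,0],[1,0.1,0,0,0,-0.5,0],[1,0.1,0,0,0,-0.65,0],[1,0.1,0,0,0,-0.83,0],[1,0.1,0,0,0,-1,0],[1,0.1,0,0,0,-1,0]]'
python3 -c "
from h import *
go([515,-371,200],-14)"
```

```text
time_s: 1.2
eef_pos: [402.3, -405.4, 404.4]
ee_rot: [-0.0, 0.822, 0.569, -0.0]
force: [0.0, -0.1, -0.4]
grip_width: 0.999
grip_force: 0.0
shift [0.718 0.934 0.493] turn [-0.001 -0.    -0.147] t 1.2 tcp [ 402.3 -405.4  404.4] F [ 0.  -0.1 -0.4] grip 0.0 84.9
```

```bash
python3 -m crank '[[0.25,0.3,0,0,0,-0.14,0],[0.5,0.65,0,0,0,-0.147,0],[0.8,0.85,0,0,0,-0.147,0],[0.8,0.85,0,0,0,-0.147,0],[0.8,0.85,0,0,0,-0.147,0]]' >/dev/null
python3 - <<'E'
from h import *
go([515,-371,200],-14)
shot('wrist','w1')
E
```

```text
shift [-0.094  0.07   0.493] turn [-0.001 -0.    -0.003] t 1.7 tcp [ 510.5 -360.2  404.3] F [-0.4 -1.  -0.3] grip 0.0 85.1
```

View pics/w1.png

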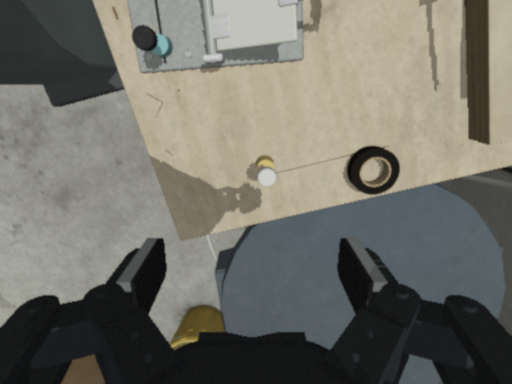

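The wrist view shows the yellow vial's cap at (267,177), its glass at (265,160), the tape at (373,170) and the cyan vial at (150,40). The fingers are open and clear.

```bash
python3 - <<'E'
from h import *
p,w=cloud('w1')
m=(abs(w[...,0]-515)<50)&(abs(w[...,1]+370)<50)&(w[...,2]>12)&(w[...,2]<90)
q=w[m];print(len(q),np.round([q.min(0),q.max(0),q.mean(0)],1))
t=q[q[:,2]>60];print(len(t),np.round([t.min(0),t.max(0),t.mean(0),(t.min(0)+t.max(0))/2],1))
m=(abs(w[...,0]-515)<50)&(abs(w[...,1]+370)<60);z=w[m][:,2];print(np.nanmedian(z))
E
```

```text
486 [[ 509.4 -389.3   12.2]
 [ 532.  -367.    65.9]
 [ 520.6 -375.7   49.6]]
285 [[ 510.3 -389.3   60.3]
 [ 530.7 -367.9   65.9]
 [ 520.4 -378.2   64. ]
 [ 520.5 -378.6   63.1]]
303.92910361041424
```

```bash
python3 -c "
from h import *
go([520.5,-378.6,34],-14)"
```

```text
shift [-0.148  0.148  2.154] turn [-0.001  0.    -0.004] t 1.75 tcp [ 510.  -360.6  404.5] F [ 0.6 -0.3 -1.1] grip 0.0 84.5
```

```bash
python3 -m crank '[[-0.148,0.148,0.3,0,0,0,0],[-0.148,0.148,0.7,0,0,0,0],[-0.148,0.148,1,0,0,0,0],[-0.148,0.148,1,0,0,0,0]]' >/dev/null
python3 -m crank '[[0,0,0.25,0,0,0,0],[0,0,0.5,0,0,0,0],[0,0,0.7,0,0,0,0.2],[0,0,0.75,0,0,0,0.3],[0,0,0.75,0,0,0,0.3],[0,0,0.75,0,0,0,0.3]]'
python3 - <<'E'
from h import *
go([520.5,-378.6,34],-14)
shot('wrist','w2')
p,w=cloud('w2')
m=(abs(w[...,0]-520)<22)&(abs(w[...,1]+378)<22)&(w[...,2]>58)&(w[...,2]<70)
t=w[m];print(len(t),np.round([t.min(0),t.max(0),(t.min(0)+t.max(0))/2],1))
E
```

```text
time_s: 2.75
eef_pos: [521.3, -378.7, 231.8]
ee_rot: [0.001, 0.788, 0.615, 0.0]
force: [-0.3, 0.0, 0.8]
grip_width: 0.7
grip_force: 0.0
shift [-0.    -0.009  0.428] turn [ 0.003  0.002 -0.002] t 2.75 tcp [ 521.3 -378.7  231.8] F [-0.3  0.   0.8] grip 0.0 59.5
1270 [[ 510.4 -388.5   58. ]
 [ 532.1 -367.2   65.5]
 [ 521.2 -377.9   61.8]]
```

View pics/w2.png

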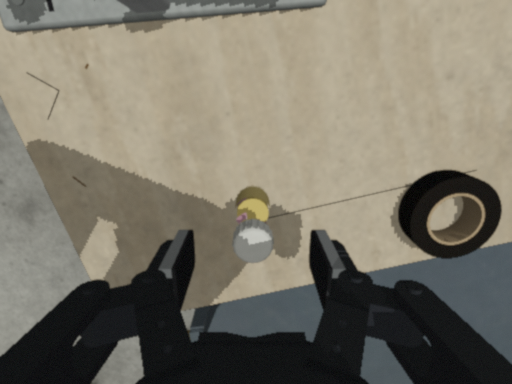

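The vial is centred between the fingers (cap at (253,243)). I'll descend and grip.

```bash
python3 -m crank '[[0.003,0,0.15,0,0,0,0.3],[0.003,0,0.3,0,0,0,0.3],[0.003,0,0.4,0,0,0,0.35],[0.003,0,0.43,0,0,0,0.45],[0.003,0,0.43,0,0,0,0.6],[0.003,0,0.43,0,0,0,0.75],[0.003,0,0.43,0,0,0,0.85],[0.003,0,0.43,0,0,0,0.9],[0.003,0,0.43,0,0,0,0.9]]' 40
python3 -m crank '[[0,0,-0.1,0,0,0,0.9],[0,0,-0.3,0,0,0,0.9],[0,0,-0.6,0,0,0,0.9],[0,0,-0.9,0,0,0,0.9],[0,0,-1,0,0,0,0.9],[0,0,-1,0,0,0,0.9]]'
python3 - <<'E'
from h import *
go([448,-169,42+100],-14)
E
```

```text
time_s: 3.7
eef_pos: [521.3, -377.9, 187.0]
ee_rot: [0.0, 0.788, 0.615, 0.0]
force: [0.2, 0.5, -0.2]
grip_width: 0.264
grip_force: 39.1
time_s: 4.3
eef_pos: [521.4, -377.9, 288.3]
ee_rot: [0.001, 0.788, 0.615, 0.0]
force: [0.3, -0.2, -0.2]
grip_width: 0.263
grip_force: 39.2
shift [ 1.848 -1.219 -0.093] turn [ 0.003  0.002 -0.001] t 4.3 tcp [ 521.4 -377.9  288.3] F [ 0.3 -0.2 -0.2] grip 39.2 22.3
```

```bash
python3 -m crank '[[0.1,0,-0.2,0,0,0,0.9],[0.3,-0.2,-0.5,0,0,0,0.9],[0.6,-0.5,-0.9,0,0,0,0.9],[0.9,-0.8,-1,0,0,0,0.9],[1,-0.9,-1,0,0,0,0.9],[1,-0.9,-1,0,0,0,0.9],[1,-0.9,-1,0,0,0,0.9]]'
python3 - <<'E'
from h import *
shot('wrist','w3')
E
```

```text
time_s: 5.0
eef_pos: [458.5, -259.4, 385.6]
ee_rot: [-0.001, 0.788, 0.615, -0.0]
force: [0.1, 0.4, 0.0]
grip_width: 0.266
grip_force: 39.3
```

View pics/w3.png

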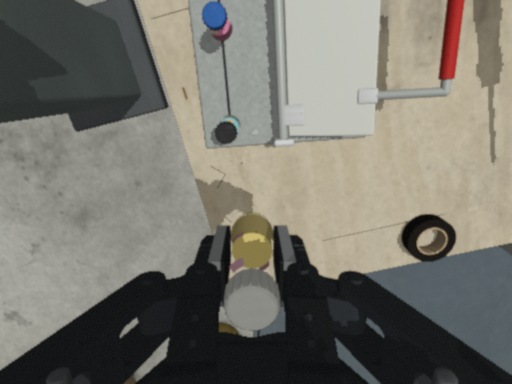

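The vial is held straight (cap (250,298)). Pink's cap is at (214,15), cyan's at (227,130), with the line between them, and the red bar is at about (452,40).

```bash
python3 - <<'E'
from h import *
p,w=cloud('w3'); P=p.astype(int)
def cap(n,c,zl=58,zh=80,r=28):
    m=(abs(w[...,0]-c[0])<r)&(abs(w[...,1]-c[1])<r)&(w[...,2]>zl)&(w[...,2]<zh)
    t=w[m];print(n,len(t),np.round(np.r_[t.min(0),t.max(0),(t.min(0)+t.max(0))/2],1))
cap('pink',(455,-120),66);cap('cyan',(431,-215),66)
cap('held',(458,-259),195,250,40)
# held cap top
hm=(abs(w[...,0]-458)<14)&(abs(w[...,1]+259)<20)&(w[...,2]>150);print(np.nanmax(w[hm][:,2]))
m=(P[...,0]>120)&(P[...,1]<50)&(P[...,2]<50);m[:,:420]=0;m[90:]=0
q=w[m];c=q.mean(0);print('bar',len(q),c,np.round([q[:,2].min(),q[:,2].max()],1));u,s,v=np.linalg.svd(q-c);print(v[0],q[(q-c)@v[0]<-20].mean(0) if 1 else 0)
proj=(q-c)@v[0];print(proj.min(),proj.max())
# plate edge & line pixels
m=(P.max(-1)<70)&(abs(w[...,2]-8)<5);m[:,:215]=0;m[:,236:]=0;m[:40]=0;m[115:]=0
q=w[m];c=q.mean(0);u,s,v=np.linalg.svd((q-c)[:,:2]);print('line',len(q),c,v[0])
# flap plane
m=np.zeros(m.shape,bool);m[10:90,300:360]=1;q=w[m];c=q.mean(0);u,s,v=np.linalg.svd((q-c),full_matrices=False);print('flap',c,v[2],s[2]/len(q)**.5)
E
```

```text
pink 558 [ 448.2 -129.6   66.1  469.5 -108.1   74.3  458.9 -118.9   70.2]
cyan 393 [ 431.3 -227.4   66.3  452.2 -206.5   74.7  441.7 -217.    70.5]
held 4785 [ 434.7 -272.9  197.3  483.2 -243.   250.   459.  -258.   223.7]
308.07238264646776
bar 576 [nan nan nan] [nan nan]Traceback (most recent call last):
  File "<stdin>", line 11, in <module>
    u, s, vh = gufunc(a, signature=signature)
               ~~~~~~^^^^^^^^^^^^^^^^^^^^^^^^
    raise LinAlgError("SVD did not converge")
numpy.linalg.LinAlgError: SVD did not converge
```

```bash
cat > m.py <<'E'
from h import *
p,w=cloud('w3'); P=p.astype(int); ok=~np.isnan(w[...,0])
m=ok&(P[...,0]>110)&(P[...,1]<50)&(P[...,2]<50);m[:,:420]=0;m[90:]=0
q=w[m];c=q.mean(0);print('bar',len(q),c,np.round([q[:,2].min(),q[:,2].max()],1));u,s,v=np.linalg.svd(q-c,full_matrices=False);print(v[0])
b=v[0]*np.sign(v[0][1]);pr=(q-c)@b;print('ext',pr.min(),pr.max(),'near end',c+b*pr.min(),'ctr', c+b*(pr.min()+35))
m=ok&(P.max(-1)<75)&(abs(w[...,2]-8)<6);m[:,:216]=0;m[:,236:]=0;m[42:112].any();m[:42]=0;m[112:]=0
q=w[m];c=q.mean(0);u,s,v=np.linalg.svd((q-c)[:,:2],full_matrices=False);print('line',len(q),c,v[0])
m=np.zeros(m.shape,bool);m[10:90,300:360]=1;q=w[m&ok];c=q.mean(0);u,s,v=np.linalg.svd((q-c),full_matrices=False);print('flap',c,v[2],s[2]/len(q)**.5)
# held vial: cap outline cross-section just below top
zt=231+26
m=ok&(abs(w[...,0]-458)<16)&(abs(w[...,1]+259)<22)&(w[...,2]>150)
m[:210]=0;m[330:]=0;m[:,228:275]|=False
k=m.copy();k[:]=0;k[275:325,226:278]=1;q=w[k&ok];print('cap',len(q),np.round(np.r_[q.min(0),q.max(0),np.median(q,0)],1))
E
python3 m.py; python3 -c "
from h import *
go([450.3,-168,80],-10)"
```

```text
bar 629 [ 640.90973186 -185.01055523   90.01056212] [86.4 93.1]
[-0.17838289 -0.98393678 -0.00692559]
ext -30.883379801936563 26.790271236055272 near end [ 635.40066535 -215.39784841   89.7966764 ] ctr [ 641.64406646 -180.96006122   90.03907216]
line 66 [ 450.5995789  -164.9843601     7.20126354] [-0.16898994 -0.98561778]
flap [ 553.65281771 -168.68680843   52.73476227] [ 0.35622692 -0.06193191 -0.9323448 ] 0.764204173171381
cap 2589 [   93.  -1215.7  -805.5   468.1  -248.5   264.5   457.8  -256.2   262.2]
shift [ 0.869 -0.301  1.507] turn [-0.002 -0.001 -0.09 ] t 5.05 tcp [ 458.6 -259.8  385.6] F [ 0.4 -0.   0. ] grip 39.3 22.6
```

```bash
python3 -m crank '[[0.1,0,0,0,0,-0.02,0.9],[0.3,-0.1,0,0,0,-0.05,0.9],[0.6,-0.2,0.1,0,0,-0.09,0.9],[0.8,-0.28,0.3,0,0,-0.09,0.9],[0.869,-0.3,0.6,0,0,-0.09,0.9],[0.869,-0.3,0.9,0,0,-0.09,0.9],[0.869,-0.3,1,0,0,-0.09,0.9],[0.869,-0.3,1,0,0,-0.09,0.9],[0.869,-0.3,1,0,0,-0.09,0.9]]'
python3 -c "
from h import *
go([450.3,-168,40.5],-10)
shot('wrist','w4')"
```

```text
time_s: 5.95
eef_pos: [450.7, -167.8, 287.6]
ee_rot: [0.001, 0.766, 0.643, 0.0]
force: [-0.2, 0.1, 0.2]
grip_width: 0.269
grip_force: 39.4
shift [-0.002 -0.005  0.921] turn [ 0.001  0.001 -0.   ] t 5.95 tcp [ 450.7 -167.8  287.6] F [-0.2  0.1  0.2] grip 39.4 22.9
```

View pics/w4.png

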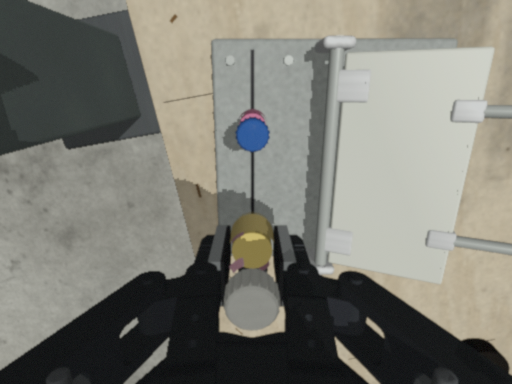

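The line runs straight down at column 252 under the vial, with pink at (253,133). The tool is well aligned and the hinge is clear, so I'll lower it.

```bash
python3 -m crank '[[0,-0.003,0.15,0,0,0,0.9],[0,-0.003,0.4,0,0,0,0.9],[0,-0.003,0.65,0,0,0,0.9],[0,-0.003,0.8,0,0,0,0.9],[0,-0.003,0.88,0,0,0,0.9],[0,-0.003,0.915,0,0,0,0.9],[0,-0.003,0.925,0,0,0,0.9],[0,-0.003,0.93,0,0,0,0.9],[0,-0.003,0.93,0,0,0,0.9]]'
```

```text
time_s: 6.9
eef_pos: [450.2, -167.5, 195.0]
ee_rot: [0.001, 0.766, 0.643, 0.0]
force: [-2.4, 1.2, 4.4]
grip_width: 0.264
grip_force: 39.9
```

```bash
python3 -m crank '[[0,0,-0.003,0,0,0,0.72],[0,0,-0.003,0,0,0,0.7],[0,0,-0.003,0,0,0,0.67],[0,0,-0.003,0,0,0,0.64],[0,0,-0.003,0,0,0,0.6],[0,0,-0.003,0,0,0,0.57],[0,0,-0.003,0,0,0,0.57]]'
python3 -m crank '[[0,0,-0.1,0,0,0,0.57],[0,0,-0.3,0,0,0,0.57],[0,0,-0.6,0,0,0,0.57],[0,0,-0.9,0,0,0,0.57],[0,0,-1,0,0,0,0.57],[0,0,-1,0,0,0,0.57]]'
python3 - <<'E'
from h import *
shot('wrist','w5'); p,w=cloud('w5')
def cap(n,c,zl=66,zh=80,r=28):
    m=(abs(w[...,0]-c[0])<r)&(abs(w[...,1]-c[1])<r)&(w[...,2]>zl)&(w[...,2]<zh)
    t=w[m];print(n,len(t),np.round(np.r_[t.min(0),t.max(0),(t.min(0)+t.max(0))/2],1) if len(t) else 0)
cap('pink',(458,-119));cap('cyan',(441,-217));cap('yel',(450,-168))
go([625,-189,155],-10)
E
```

```text
time_s: 7.6
eef_pos: [450.0, -167.3, 194.0]
ee_rot: [-0.0, 0.766, 0.643, -0.0]
force: [0.2, -0.2, 1.0]
grip_width: 0.43
grip_force: 0.0
time_s: 8.2
eef_pos: [450.0, -167.4, 295.3]
ee_rot: [0.001, 0.766, 0.643, 0.0]
force: [0.5, -0.1, -0.3]
grip_width: 0.428
grip_force: 0.0
pink 827 [ 447.7 -128.3   66.1  468.8 -106.9   72.8  458.3 -117.6   69.4]
cyan 591 [ 430.3 -226.2   66.2  451.8 -205.4   72.4  441.1 -215.8   69.3]
yel 692 [ 437.6 -177.5   66.   458.7 -156.9   72.8  448.1 -167.2   69.4]
shift [ 0.09   1.763 -0.16 ] turn [0. 0. 0.] t 8.25 tcp [ 449.8 -167.2  293.9] F [-0.2  0.5 -0.1] grip 0.0 36.6
```

View pics/w5.png

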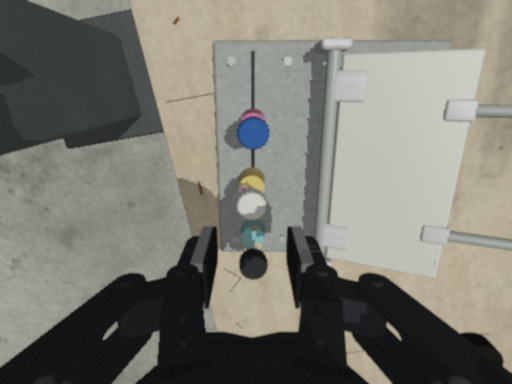

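The yellow vial stands with pink at (253,133), yellow at (251,205) and cyan at (253,263). It is within about 1.5 mm of the midpoint, so I'll go on to the handle.

```bash
python3 -m crank '[[0,0.1,-0.1,0,0,0,0.45],[0,0.35,-0.3,0,0,0,0.4],[0,0.7,-0.4,0,0,0,0.4],[0,1,-0.4,0,0,0,0.4],[0,1,-0.4,0,0,0,0.4]]' >/dev/null
python3 -m crank '[[-0.1,0.2,0,0,0,0,0.4],[-0.2,0.4,0,0,0,0,0.4],[-0.3,0.6,0,0,0,0,0.4],[-0.3,0.8,0,0,0,0,0.4],[-0.3,0.8,0,0,0,0,0.4],[-0.3,0.8,0,0,0,0,0.4]]'
python3 - <<'E'
from h import *
shot('wrist','w6'); p,w=cloud('w6'); P=p.astype(int); ok=~np.isnan(w[...,0])
m=ok&(P[...,0]>100)&(P[...,1]<50)&(P[...,2]<50)&(abs(w[...,0]-642)<30)&(abs(w[...,1]+181)<60)&(w[...,2]>70)
v_,u_=np.where(m);q=w[m];c=q.mean(0);print(len(q),c,u_.min(),u_.max(),v_.min(),v_.max(),np.round(np.r_[q.min(0),q.max(0)],1))
b=np.array([.173,.985,0]);pr=(q-c)@b;print(pr.min(),pr.max(),c+b*(pr.min()+pr.max())/2)
x=np.array([.985,-.173,0]);pr=(q-c)@x;print('across',np.percentile(pr,[1,99]))
go([642.5,-181,86],-10)
E
```

```text
time_s: 9.35
eef_pos: [621.5, -228.0, 332.3]
ee_rot: [-0.001, 0.766, 0.643, -0.001]
force: [0.1, 0.3, 0.6]
grip_width: 0.596
grip_force: 0.0
1045 [ 642.87886829 -182.9561229    91.05394397] 267 282 80 177 [ 633.6 -215.3   87.7  653.9 -147.5   93.9]
-32.703664631237935 35.31977773323902 [ 643.10516207 -181.6676872    91.05394397]
across [-4.44246758  5.20611416]
shift [0.498 0.129 0.919] turn [-0.003 -0.001  0.   ] t 9.4 tcp [ 621.4 -227.9  332.9] F [-0.5  0.   0.5] grip 0.0 51.1
```

View pics/w6.png

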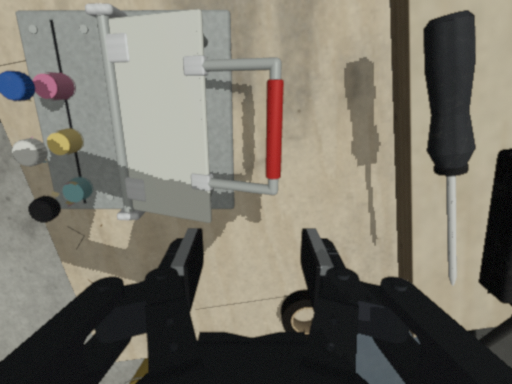

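The red bar spans (275,80)–(275,177) with its centre at about (643,-181.5). All three vials are upright. Now I'll move over the bar, descend and close gently.

```bash
python3 -m crank '[[0.2,0.06,0.1,0,0,0,0.4],[0.4,0.136,0.25,0,0,0,0.4],[0.49,0.136,0.5,0,0,0,0.4],[0.49,0.136,0.75,0,0,0,0.4],[0.49,0.136,0.87,0,0,0,0.45],[0.49,0.136,0.91,0,0,0,0.55],[0.49,0.136,0.91,0,0,0,0.65],[0.49,0.136,0.91,0,0,0,0.75],[0.49,0.136,0.91,0,0,0,0.77],[0.49,0.136,0.91,0,0,0,0.77]]' 25
python3 -c "
from h import *
go([643.2,-181.5,87],-10)"
```

```text
time_s: 10.4
eef_pos: [644.0, -182.3, 243.8]
ee_rot: [0.001, 0.766, 0.643, 0.0]
force: [-0.1, 0.3, 0.1]
grip_width: 0.227
grip_force: 0.0
shift [ 0.007 -0.009  0.018] turn [ 0.001  0.    -0.   ] t 10.4 tcp [ 644.  -182.3  243.8] F [-0.1  0.3  0.1] grip 0.0 19.3
```

```bash
python3 -m crank '[[0.005,-0.005,0.015,0,0,0,0.8],[0.005,-0.005,0.015,0,0,0,0.83],[0.005,-0.005,0.015,0,0,0,0.86],[0.005,-0.005,0.015,0,0,0,0.89],[0.005,-0.005,0.015,0,0,0,0.93],[0.005,-0.005,0.015,0,0,0,0.96],[0.005,-0.005,0.015,0,0,0,0.96]]' 25
python3 -c "
from h import *
go([643.2,-181.5,87],-10)
print(status.sense()['wrist_torque'])"
```

```text
time_s: 11.1
eef_pos: [644.1, -181.7, 242.4]
ee_rot: [0.002, 0.766, 0.643, 0.001]
force: [6.1, -1.3, 1.1]
grip_width: 0.127
grip_force: 24.4
shift [ 0.    -0.01   0.004] turn [0.005 0.001 0.   ] t 11.1 tcp [ 644.1 -181.7  242.4] F [ 6.1 -1.3  1.1] grip 24.4 10.8
[-0.07127522 -0.93048735  0.03726497]
```

The bar is gripped. Now I'll swing it along the arc of radius 145 mm, tool down, in tool y (stand x) and tool z.

```bash
python3 -m crank '[[0,-0.016,-0.039,0,0,0,0.96],[0,-0.046,-0.105,0,0,0,0.96],[0,-0.086,-0.182,0,0,0,0.96],[0,-0.131,-0.257,0,0,0,0.96],[0,-0.18,-0.329,0,0,0,0.96],[0,-0.233,-0.397,0,0,0,0.96],[0,-0.29,-0.463,0,0,0,0.96],[0,-0.352,-0.525,0,0,0,0.96],[0,-0.417,-0.583,0,0,0,0.96],[0,-0.473,-0.628,0,0,0,0.96],[0,-0.52,-0.662,0,0,0,0.96],[0,-0.544,-0.679,0,0,0,0.96]]'
python3 -c "
from h import *
go([511,-158.3,179],-10)
print(status.sense()['wrist_torque'])"
```

```text
time_s: 12.3
eef_pos: [590.6, -172.3, 312.0]
ee_rot: [0.003, 0.766, 0.643, 0.002]
force: [7.5, -0.1, 7.0]
grip_width: 0.129
grip_force: 25.0
shift [-0.001 -0.806 -0.227] turn [0.01  0.002 0.   ] t 12.3 tcp [ 590.6 -172.3  312. ] F [ 7.5 -0.1  7. ] grip 25.0 11.0
[-0.03262914 -1.30479154 -0.00162477]
```

```bash
python3 -m crank '[[0,-0.045,-0.034,0,0,0,0.96],[0,-0.117,-0.08,0,0,0,0.96],[0,-0.193,-0.118,0,0,0,0.96],[0,-0.272,-0.152,0,0,0,0.96],[0,-0.354,-0.181,0,0,0,0.96],[0,-0.438,-0.205,0,0,0,0.96],[0,-0.523,-0.225,0,0,0,0.96],[0,-0.594,-0.236,0,0,0,0.96],[0,-0.666,-0.245,0,0,0,0.96],[0,-0.724,-0.249,0,0,0,0.96],[0,-0.768,-0.25,0,0,0,0.96],[0,-0.768,-0.25,0,0,0,0.96]]'
python3 - <<'E'
from h import *
go([511,-158.3,179],-10)
shot('wrist','w7'); shot('scene','s7'); shot('top','t7')
def fit():
    for f,lim in (('w7',0),('s7',0),('t7',0)):
        p,w=cloud(f); ok=~np.isnan(w[...,0]); x=np.array([.985,-.173,0]); y=np.array([.173,.985,0]); q=w[ok]-np.array([511,-158.3,0])
        s=q@x;t=q@y;z=q[:,2]; m=(abs(s)<30)&(abs(t)<78)&(z>50)&(z<120); 
        print(f,m.sum())
        if m.sum()>50:
            k=np.c_[z[m],np.ones(m.sum())]; S=s[m]
            for _ in range(4):
                a=np.linalg.lstsq(k,S,rcond=None)[0]; r=S-k@a; g=abs(r)<2.5*max(1,np.median(abs(r))); k=k[g];S=S[g]
            print('ds/dz',a[0],'s@34',a[0]*34+a[1],'s@179',a[0]*179+a[1],len(S),np.std(S-k@a))
        print('vials')
        for n,c in (('p',(458.3,-117.6)),('c',(441.1,-215.8)),('y',(448.1,-167.2))):
            m=(np.hypot(w[...,0]-c[0],w[...,1]-c[1])<16)&(w[...,2]>66)&(w[...,2]<80); t_=w[m]; print(n,len(t_),np.round(t_.mean(0),1) if len(t_) else '')
fit()
E
```

```text
time_s: 13.5
eef_pos: [513.9, -158.9, 334.3]
ee_rot: [-0.0, 0.766, 0.643, -0.0]
force: [0.9, -3.1, 1.9]
grip_width: 0.128
grip_force: 26.0
shift [ 0.001 -0.03   0.003] turn [-0.001  0.    -0.   ] t 13.5 tcp [ 513.9 -158.9  334.3] F [ 0.9 -3.1  1.9] grip 26.0 10.9
w7 37
vials
p 569 [ 459.9 -117.8   71.7]
c 448 [ 442.9 -215.2   71.3]
y 499 [ 450.2 -166.8   71.5]
s7 364
ds/dz 0.014353194811635241 s@34 -0.6650094582039598 s@179 1.4162037894831503 313 1.1962581633431255
vials
p 23 [ 461.2 -116.7   71.7]
c 0 
y 0 
t7 2
vials
p 0 
c 7 [ 435.5 -222.6   73.2]
y 0
```

View pics/w7.png

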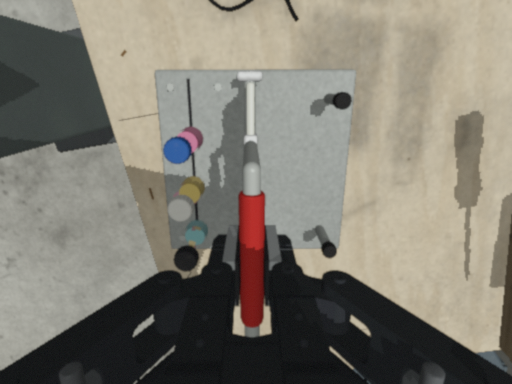

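The wrist view shows the flap edge-on, with the hinge rod at column ~250, the bar at column ~252 and all three vials undisturbed. I'll measure the remaining lean.

```bash
python3 - <<'E'
from h import *
p,w=cloud('w7'); P=p.astype(int); ok=~np.isnan(w[...,0]); o=np.array([511,-158.3,0])
x=np.array([.985,-.173,0]); y=np.array([.173,.985,0])
S=(w-o)@x;Tt=(w-o)@y;Z=w[...,2]
for v in range(74,134,6):
    r=[(u,round(S[v,u],1),round(Tt[v,u]),round(Z[v,u],1)) for u in range(236,266) if ok[v,u] and Z[v,u]>25]
    if r: print(v,r[0],r[len(r)//2],r[-1],'mid',(r[0][1]+r[-1][1])/2)
m=ok&(P[...,0]>90)&(P[...,1]<50)&(P[...,2]<50)&(abs(S)<25)&(Z>150)
for a,b in ((195,210),(210,225),(225,240)):
    k=m.copy();k[:a]=0;k[b:]=0; print('bar',k.sum(),[np.round(f(S[k]),2) for f in (np.min,np.max,np.mean)],Tt[k].mean(),Z[k].mean())
E
```

```text
74 (237, np.float64(-10.3), 89, np.float64(39.3)) (250, np.float64(0.5), 89, np.float64(40.7)) (262, np.float64(10.5), 89, np.float64(39.1)) mid 0.09999999999999964
80 (238, np.float64(-9.6), 84, np.float64(38.0)) (249, np.float64(-0.4), 84, np.float64(40.6)) (260, np.float64(8.8), 84, np.float64(38.7)) mid -0.39999999999999947
86 (244, np.float64(-4.7), 79, np.float64(35.2)) (249, np.float64(0.4), 79, np.float64(123.5)) (255, np.float64(4.7), 79, np.float64(33.7)) mid 0.0
92 (244, np.float64(-4.8), 74, np.float64(34.2)) (250, np.float64(1.0), 76, np.float64(123.1)) (255, np.float64(4.7), 74, np.float64(32.9)) mid -0.04999999999999982
98 (244, np.float64(-4.8), 69, np.float64(34.0)) (250, np.float64(1.0), 73, np.float64(123.0)) (255, np.float64(4.7), 69, np.float64(34.0)) mid -0.04999999999999982
104 (244, np.float64(-4.8), 64, np.float64(34.5)) (250, np.float64(1.0), 69, np.float64(122.8)) (255, np.float64(4.8), 64, np.float64(33.5)) mid 0.0
110 (244, np.float64(-4.9), 59, np.float64(35.1)) (250, np.float64(1.0), 66, np.float64(122.1)) (255, np.float64(4.8), 59, np.float64(32.6)) mid -0.050000000000000266
116 (244, np.float64(-4.9), 54, np.float64(35.0)) (250, np.float64(1.0), 62, np.float64(122.7)) (255, np.float64(4.8), 54, np.float64(32.5)) mid -0.050000000000000266
122 (244, np.float64(-5.0), 49, np.float64(33.7)) (249, np.float64(0.4), 59, np.float64(122.9)) (254, np.float64(3.4), 59, np.float64(121.0)) mid -0.8
128 (244, np.float64(-5.0), 44, np.float64(34.8)) (249, np.float64(0.4), 55, np.float64(123.8)) (254, np.float64(3.4), 55, np.float64(121.1)) mid -0.8
bar 346 [np.float64(-3.64), np.float64(7.03), np.float64(1.73)] 31.22848881926411 182.7145848043151
bar 363 [np.float64(-3.72), np.float64(7.15), np.float64(1.8)] 24.450706183769352 182.83725545308067
bar 371 [np.float64(-3.74), np.float64(7.8), np.float64(2.14)] 17.082009973352136 182.71486341137336
```

Bar sits about 2–3 mm behind the vertical through the hinge; a last small nudge.

```bash
python3 -m crank '[[0,-0.008,0,0,0,0,0.96],[0,-0.016,0,0,0,0,0.96],[0,-0.022,0,0,0,0,0.96],[0,-0.022,0,0,0,0,0.96],[0,-0.022,0,0,0,0,0.96],[0,-0.022,0,0,0,0,0.96]]'
python3 - <<'E'
from h import *
go([511,-158.3,179],-10)
shot('wrist','w8')
p,w=cloud('w8'); P=p.astype(int); ok=~np.isnan(w[...,0]); o=np.array([511,-158.3,0])
x=np.array([.985,-.173,0]); S=(w-o)@x;Z=w[...,2];T=(w-o)@np.array([.173,.985,0])
m=ok&(P[...,0]>90)&(P[...,1]<50)&(P[...,2]<50)&(abs(S)<25)&(Z>150);m[:195]=0;m[240:]=0
print('bar',(S[m].min()+S[m].max())/2,S[m].mean())
k=ok&(abs(S)<12)&(abs(Z-35)<6)&(T>40)&(T<86); print('hinge',(S[k].min()+S[k].max())/2,S[k].mean())
for n,c in (('p',(458.3,-117.6)),('c',(441.1,-215.8)),('y',(448.1,-167.2))):
    t_=w[(np.hypot(w[...,0]-c[0],w[...,1]-c[1])<16)&(w[...,2]>66)&(w[...,2]<80)]; print(n,np.round(t_.mean(0),1))
E
```

```text
time_s: 14.25
eef_pos: [512.1, -158.6, 334.4]
ee_rot: [0.0, 0.766, 0.643, -0.0]
force: [-0.0, -4.0, 2.9]
grip_width: 0.128
grip_force: 26.0
shift [ 0.001 -0.012  0.004] turn [-0.  0.  0.] t 14.25 tcp [ 512.1 -158.6  334.4] F [-0.  -4.   2.9] grip 26.0 10.9
bar 0.01639311869240112 -0.13109633435651205
hinge -0.675794343836138 -0.6675684879867688
p [ 459.6 -117.8   71.8]
c [ 442.5 -215.2   71.4]
y [ 449.9 -166.7   71.5]
```

```bash
python3 -c "
from rig import ticket
print(ticket.finish_job())"
```

```text
the job is handed in; nothing more can be done
None
```

I handed the job in at about 14 s: the yellow vial stands on the line within about 2 mm of midway between the pink and cyan vials, and the arm still grips the red handle, holding the flap upright to within about 1 mm at the bar, with all three vials still standing in place.

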